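Open the blue-lidded instrument soak pot

ROBOT

A 6-joint arm with a two-finger parallel gripper is mounted at the origin on the work surface. World frame = base frame: x ahead of the robot, y to its left, z up, the work surface at z = 0. Lengths are in m, angles in rad, forces in N, time in s.
With the tool pointing down it reaches from about 0.3 to 0.775 m from the base axis. Payload 14.6 kg.
Tool frame: the origin (TCP) lies between the finger pads; the fingertips stand 22 mm ahead of it and the grasp point (between the pads) lies 3 mm ahead of it (tcp_to_tips is the distance from the TCP to the fingertips, in m); z points along the fingers, y is the line along which they close (so a half turn about z gives the same grasp; the last joint's range is limited). The gripper opens to 94 mm and grips with 3 to 60 N. Pads are 16 mm wide; open, the fingers measure 119 mm over their backs; the gripper's body (75 mm by 177 mm) begins 78 mm behind the grasp point.
Start: joints at [1.186, 0.3, 1.521, -0, 1.321, -0.067], TCP at [0.172, 0.522, 0.227] pointing down, gripper open.
Joint ranges: [-3.03, 3.03], [-0.79, 2.21], [0.23, 2.52], [-1.04, 4.18], [0, 3.07], [-2.55, 2.55]. Speed limits (rad/s): [2.22, 2.22, 2.57, 3.14, 3.14, 3.14].

INTERFACE

Orientations are given as a unit quaternion [w, x, y, z].
In Python, from rig import * gives the robot as it stands. Calls block until the motion is done:
- move_to(position, orientation): joint-space move of the TCP to a pose.
- movel(position, frame=None, feed=0.15, guard=None): straight line of the TCP; frame=None keeps the orientation; feed is the mean speed in m/s. With guard (N) it stops when the force on the tool has changed by that much, and returns True; else False.
- move_j(angles): joint-space move.
- command_gripper(opening, grip_force=None): finger opening in m; grip_force is the grip in N (None keeps the last); returns when the fingers have stopped.
- wait(seconds).
- solve_ik(position, orientation): joint angles nearest the present ones, or None.
- get_image(name): name is "side" or "top" or "wrist"; returns (picture, depth): 420x560x3 uint8, red, green, blue; 420x560 float32, m along the optical axis (not along the pixel's ray), 0 where there is no reading.
- get_calibration(name): a dict with "camera_matrix" (3x3 intrinsics, pixels), "eye" and "rotation" of the camera in the world; the wrist camera has in their place "T_tool_cam" (4x4, takes a point from camera to tool coordinates, whose origin is the TCP and whose axes are the flange's). Camera axes: x right, y up, looking along -z (the intrinsics and any distortion apply to the point x, -y, -z); pixel columns grow to the right and rows downward; lengths in m; the calibration is good to about 2 mm. A picture is of the moment at which its call begins: read the wrist's pose just before it. get_calibration takes no time and is no camera call.
A pose or a line that the arm cannot do raises IKError and nothing moves.
- job_done(): hands the job in; it is judged then, once.
Readings, each from a call of its own:
- get_t(): time.
- get_joints(): joint angles.
- get_dq(): joint speeds.
- get_joint_torque(): joint torques, N m.
- get_position(): TCP position.
- get_eef_rot(): TCP orientation.
- get_ft_force(): force on the tool from outside, world axes, zero at the start.
- get_moment(): the same for the moment, N m.
- get_width(): finger opening in m.
- get_finger_force(): force on a finger pad.
Only numpy, scipy, OpenCV 4.12 (cv2) and the standard library are available. Lean on these libraries where they do the work, as an engineer would, in place of code of your own. Each camera call takes 0.05 s, during which the arm holds its last target. There are 200 camera calls.

TASK

Open the soak pot with the blue lid: turn its lid anticlockwise (seen from above) until its lugs reach the open slots, then lift it straight off and set it down gently, handle up, flat inside the square steel tray. Leave the lid of the yellow pot on its pot.

Things in the scene. Friction and masses are not known exactly. Their poses are not given: they have to be found in the camera images.
- blue_lid: Blue lid, 150 g: disc 76 mm across, 14 thick; white grip bar on top 56 long, 14 wide, 30 tall (bar top 44 above origin). Two lugs at the disc's foot, 15 wide, 5 thick, in line with the bar, 93 overall. Origin: centre of underside; z up, x along bar and lugs. Starts closed in the blue pot, lugs under its steel hoods, 40 to 75 deg clockwise of the slots; turns freely, 2 mm play up and sideways.
- blue_pot: White pot 108 mm across, steel collar, bolted down, on either side. Origin: centre of foot, z up; the lid's underside sits 60 above it, collar top 73. Its x axis (both ends) runs through the collar's two open slots, each 56 deg wide, marked by red blocks. The lid lifts out when its bar lies along this line, within 15 deg, either way round. Stops end the turn about 17 deg anticlockwise past it.
- tray: Square shallow steel tray, fixed to the bench, empty: outside 170 x 170 mm, 18 mm high, walls and floor 4 mm thick. Origin: centre of its underside; x and y along its sides, z up. The blue lid goes inside it.
- yellow_lid: Identical lid in yellow with a black grip bar, closed on a second identical pot, which is not to be opened. Origin: centre of its underside; x along its bar.
Not all that is in view belongs to the job. Of the things that look like the blue_lid, the middle-sized one is meant.

How it is judged:
By the outcome, as a careful person would: the job done as asked, in the order asked, and still so for the second after the job is handed in, with the robot touching nothing.
It also fails if it takes over 42 s, if anything falls off the work surface, if the arm or the gripper's body presses on something with over 40 N, if the wrist force passes 120 N, or if a joint passes its speed limit or range.

## Working session

There is one attempt and no reset: what is moved stays moved. The work goes in short steps, each a Python script; the robot and the scene stay as the last script left them, time stands still between calls to the robot, and variables do not carry over. Pictures are saved under pics/ and viewed, at most 10 in all, crops included, and the job is handed in when it is done.

```bash
mkdir -p pics; ls
python3 - <<'E'
from rig import *
import cv2,numpy as np
for n in ("top","side"):
    im,d=get_image(n); cv2.imwrite(f"pics/{n}0.png",im[:,:,::-1]); np.save(f"{n}0.npy",d); np.save(f"{n}0i.npy",im)
    c=get_calibration(n); print(n,c)
print(get_calibration("wrist"),get_t(),get_eef_rot())
E
```

```text
pics
top {'camera_matrix': array([[417.19303628,   0.        , 282.03887394],
       [  0.        , 417.19303628, 213.1597461 ],
       [  0.        ,   0.        ,   1.        ]]), 'eye': array([0.33472056, 0.04852406, 1.14216466]), 'rotation': array([-0.70083336, -0.05741545,  0.06030062,  0.70844894])}
side {'camera_matrix': array([[509.8860876 ,   0.        , 286.65333272],
       [  0.        , 509.8860876 , 211.42122691],
       [  0.        ,   0.        ,   1.        ]]), 'eye': array([ 0.23546236, -0.74765708,  0.72835558]), 'rotation': array([ 0.88471419,  0.43369233, -0.07629121, -0.1528771 ])}
{'camera_matrix': array([[341.78817017,   0.        , 279.31955544],
       [  0.        , 341.78817017, 207.11434035],
       [  0.        ,   0.        ,   1.        ]]), 'T_tool_cam': array([[ 1.54088553e-04,  9.72712054e-01,  2.32015594e-01,
         6.69546304e-02],
       [ 9.99999931e-01, -7.17749875e-05, -3.63217598e-04,
        -1.25317898e-03],
       [-3.36653219e-04,  2.32015634e-01, -9.72711999e-01,
        -1.56761359e-01],
       [ 0.00000000e+00,  0.00000000e+00,  0.00000000e+00,
         1.00000000e+00]])} 0.1 [-1.02345307e-04  1.58255143e-01  9.87398129e-01 -4.84583615e-04]
```

View pics/top0.png

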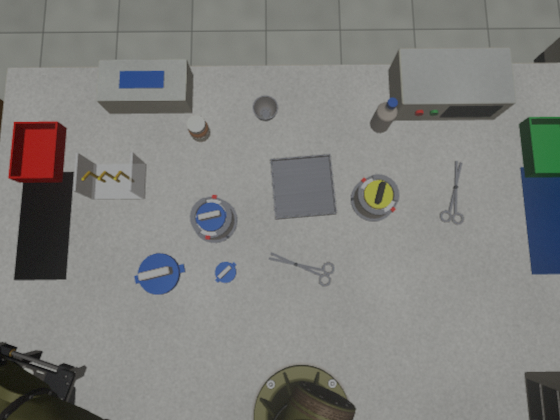

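View pics/side0.png

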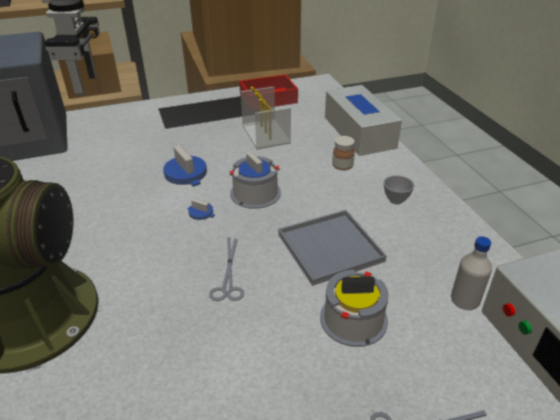

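The top view shows three blue lids: a large one loose at (159,273), a small one loose at (226,272), and the middle-sized one on its pot at (212,217). I choose (212,217). The tray is at (304,187) and the yellow pot at (376,196). Next I'll do a rough localisation and move the wrist camera over the pot.

```bash
cat > h.py <<'E'
from rig import *
import cv2,numpy as np
from scipy.spatial.transform import Rotation as R
rot=lambda q:R.from_quat(np.roll(q,-1)).as_matrix()
def cam(n,p=None,q=None):
    c=get_calibration(n);K=c["camera_matrix"]
    if n!="wrist": return K,rot(c["rotation"]),np.array(c["eye"])
    T=c["T_tool_cam"];A=rot(q);return K,A@T[:3,:3],np.array(p)+A@T[:3,3]
def onplane(C,uv,z):
    K,A,e=C;uv=np.atleast_2d(np.array(uv,float))
    d=np.c_[(uv[:,0]-K[0,2])/K[0,0],-(uv[:,1]-K[1,2])/K[1,1],-np.ones(len(uv))]@A.T
    return e+d*((z-e[2])/d[:,2])[:,None]
def depthpts(C,uv,dep):
    K,A,e=C;uv=np.array(uv,float)
    d=np.c_[(uv[:,0]-K[0,2])/K[0,0],-(uv[:,1]-K[1,2])/K[1,1],-np.ones(len(uv))]
    return e+(d*dep[:,None])@A.T
def down(yaw): # tool z down, tool x at yaw
    return np.roll((R.from_euler("z",yaw)*R.from_euler("x",np.pi)).as_quat(),1)
def blobs(m,amin):
    n,l,s,c=cv2.connectedComponentsWithStats(m.astype(np.uint8))
    return [(s[i,4],c[i].round(1),l==i) for i in range(1,n) if s[i,4]>=amin]
E
python3 - <<'E'
from h import *
for n in("top","side"):
    im=np.load(n+"0i.npy");d=np.load(n+"0.npy");C=cam(n)
    hsv=cv2.cvtColor(im,cv2.COLOR_RGB2HSV);H,S,V=cv2.split(hsv)
    for nm,m,z in(("blue",(H>100)&(H<130)&(S>130),.074),("yel",(H>22)&(H<35)&(S>150),.074),("red",((H<6)|(H>174))&(S>150)&(V>100),.073)):
        for a,c,k in blobs(m,8):
            v,u=np.nonzero(k);P=depthpts(C,np.c_[u,v],d[k])
            print(n,nm,a,c,onplane(C,c,z)[0].round(3),"depthmed",np.median(P,0).round(3))
C=cam("top");print(onplane(C,[(271,158),(331,154),(336,213),(276,219)],.018).round(3))
E
```

```text
top blue 701 [140.9  78.7] [0.892 0.426 0.074] depthmed [0.882 0.42  0.093]
top blue 63 [392.3 102. ] [ 0.818 -0.26   0.074] depthmed [ 0.783 -0.238  0.151]
top blue 3129 [543.  222.1] [ 0.484 -0.633  0.074] depthmed [ 0.497 -0.678  0.002]
top blue 412 [210.9 216.8] [0.507 0.228 0.074] depthmed [0.5   0.227 0.075]
top blue 949 [158.8 273.7] [0.362 0.357 0.074] depthmed [0.357 0.372 0.021]
top blue 202 [225.6 271.6] [0.366 0.188 0.074] depthmed [0.367 0.195 0.01 ]
top blue 29 [181.1 267.8] [0.376 0.301 0.074] depthmed [0.379 0.316 0.007]
top yel 17 [ 84.9 175.7] [0.62  0.561 0.074] depthmed [0.606 0.537 0.123]
top yel 15 [116.7 175.5] [0.62  0.477 0.074] depthmed [0.608 0.457 0.124]
top yel 12 [ 99.8 176.5] [0.617 0.522 0.074] depthmed [0.607 0.497 0.123]
top red 14 [419.6 111.3] [ 0.791 -0.333  0.073] depthmed [ 0.788 -0.33   0.082]
top red 1848 [ 36.6 152. ] [0.686 0.694 0.073] depthmed [0.706 0.731 0.007]
side blue 284 [362.  103.9] [0.897 0.452 0.074] depthmed [0.878 0.418 0.092]
side blue 495 [183.5 169. ] [0.348 0.282 0.074] depthmed [0.348 0.364 0.021]
side blue 250 [253.  169.
[... 160 characters left out ...]
48 0.107 0.074] depthmed [0.356 0.188 0.011]
side blue 168 [482.5 243.5] [ 0.846 -0.175  0.074] depthmed [ 0.776 -0.24   0.149]
side yel 49 [259.   96.3] [0.632 0.599 0.074] depthmed [0.601 0.498 0.123]
side yel 702 [356.6 298.1] [ 0.553 -0.222  0.074] depthmed [ 0.549 -0.223  0.074]
side red 235 [271.9  84.2] [0.696 0.67  0.073] depthmed [0.74  0.767 0.048]
side red 21 [367.4 274. ] [ 0.598 -0.175  0.073] depthmed [ 0.6   -0.172  0.07 ]
side red 62 [511.2 308. ] [ 0.79  -0.329  0.073] depthmed [ 0.785 -0.333  0.079]
side red 34 [344.4 314.7] [ 0.518 -0.248  0.073] depthmed [ 0.52  -0.245  0.069]
[[ 0.68   0.072  0.018]
 [ 0.69  -0.096  0.018]
 [ 0.523 -0.105  0.018]
 [ 0.508  0.06   0.018]]
```

Run:
```python
from h import *
move_to([.505,.226,.21],down(np.radians(114)))
p,q=get_position(),get_eef_rot();im,d=get_image("wrist")
np.savez("w1.npz",p=p,q=q,im=im,d=d);cv2.imwrite("pics/w1.png",im[:,:,::-1]);print(p,q,get_joints(),get_t())
```

```text
[0.5046209  0.22682173 0.21005306] [-3.60187774e-05  5.43996220e-01  8.39087664e-01  6.09889514e-05] [ 3.56290302e-01  3.21479726e-01  1.53403382e+00  1.15541609e-04
  1.28597060e+00 -6.42854151e-02] 1.7917
```

View pics/w1.png

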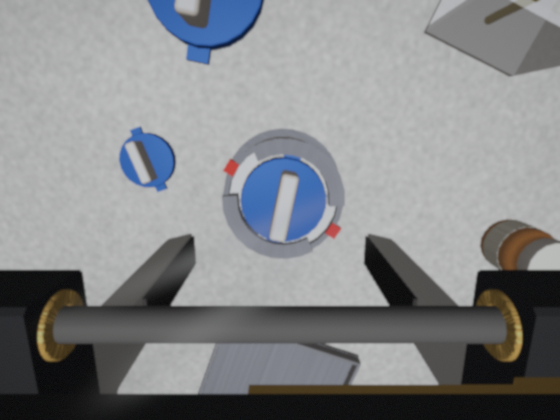

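The wrist view shows the blue lid at (283,197) in its pot. Its bar runs from (291,175) to (279,238), and the red slot blocks are at (231,168) and (333,230). Next I'll measure these.

```bash
cat >> h.py <<'E'
def lidmeas(p,q,im,d,c0,z0=.06):
    C=cam("wrist",p,q);H,S,V=cv2.split(cv2.cvtColor(im,cv2.COLOR_RGB2HSV))
    v,u=np.mgrid[:420,:560];uv=np.c_[u.ravel(),v.ravel()]
    P=depthpts(C,uv,d.ravel()).reshape(420,560,3)
    near=np.hypot(P[...,0]-c0[0],P[...,1]-c0[1])<.07
    r={}
    b=near&(P[...,2]>z0+.034)&(P[...,2]<z0+.06)&(d>0)
    a,c,k=max(blobs(b,20),key=lambda t:t[0]);r["barz"]=np.median(P[k][:,2])
    Q=onplane(C,np.argwhere(k)[:,::-1],z0+.044)[:,:2]
    m=np.median(P[k][:,2])-.005;Q=onplane(C,np.argwhere(k&(P[...,2]>m))[:,::-1],z0+.044)[:,:2]
    (cx,cy),(w,h),_=rect=cv2.minAreaRect((Q*1000).astype(np.float32));bx=cv2.boxPoints(rect)
    e=max((bx[1]-bx[0],bx[2]-bx[1]),key=np.linalg.norm)
    r["bar"]=(cx,cy);r["barsize"]=(w,h);r["barang"]=np.degrees(np.arctan2(e[1],e[0]))%180
    bl=near&(H>100)&(H<130)&(S>130)
    Q=onplane(C,np.argwhere(bl)[:,::-1],z0+.014)[:,:2]*1000
    (x,y),rad=cv2.minEnclosingCircle(Q.astype(np.float32));r["disc"]=(x,y,rad);r["discz"]=np.median(P[bl][:,2])
    reds=[onplane(C,c,z0+.013)[0] *1000 for a,c,k in blobs(near&((H<6)|(H>174))&(S>130),15)]
    r["reds"]=np.round(reds,1)
    if len(reds)==2: e=reds[1]-reds[0];r["slotang"]=np.degrees(np.arctan2(e[1],e[0]))%180;r["potc"]=(reds[0]+reds[1])/2
    return r
E
python3 - <<'E'
from h import *
w=np.load("w1.npz")
for k,v in lidmeas(w["p"],w["q"],w["im"],w["d"],(.505,.226)).items(): print(k,np.round(v,1 if k[-1]!="z" else 4))
E
```

```text
barz 0.1032
bar [505.9 230.1]
barsize [13.8 55.5]
barang 102.4
disc [444.4 272.6 110.9]
discz 0.0735
reds [[453.1 238.1  73. ]
 [557.5 223.2  73. ]]
slotang 171.9
potc [505.3 230.6  73. ]
```

The bar measures 55.5 × 13.8 mm with its top at z = 0.103, so this is the middle-sized lid. Its bar lies at 102.4° and the slots at 171.9°, so it needs a +69.5° turn, which is inside the stated 40 to 75°. The centre is (505.5, 230.4) mm. Next I'll grip and turn it.

Run:
```python
from h import *
y=np.radians(102.4)
c=[.5056,.2303]
move_to([*c,.16],down(y)); command_gripper(.045,30)
print("g",movel([*c,.101],feed=.08,guard=6),get_position(),get_ft_force())
command_gripper(0.0,30)
print(get_width(),get_finger_force(),get_ft_force(),get_moment())
j=np.array(get_joints())
for i in range(1,8):
    k=j.copy();k[5]-=np.radians(69.5)*i/7;move_j(k)
    print(i,np.round(get_ft_force(),1),np.round(get_moment(),2))
p,q=get_position(),get_eef_rot();print(p,np.degrees(np.arctan2(rot(q)[1,0],rot(q)[0,0])),get_width(),get_t())
im,d=get_image("wrist");cv2.imwrite("pics/w2.png",im[:,:,::-1])
```

```text
g False [0.50584103 0.23038104 0.10142973] [ 0.55425457 -0.43259886 -1.86436363]
0.013936373028095729 30.00033438205719 [ 0.36350825 -1.03318146  0.66493309] [-0.03330346  0.01700951 -0.00957234]
1 [ 0.1  0.2 -0.4] [-0.08  0.04 -0.01]
2 [0.1 0.1 1.2] [-0.08  0.01  0.  ]
3 [-0.2  0.7  1.2] [-0.04  0.07  0.01]
4 [ 0.1 -0.5  0.4] [-0.08  0.04  0.06]
5 [ 0.4  0.4 -0.7] [0.02 0.01 0.04]
6 [-0.5  1.2  1. ] [-0.01 -0.02  0.03]
7 [-0.9  1.2  0.8] [-0.03 -0.02  0.02]
[0.50568722 0.23029174 0.10113158] 171.4280025184182 0.013559819622638242 6.5083
```

View pics/w2.png

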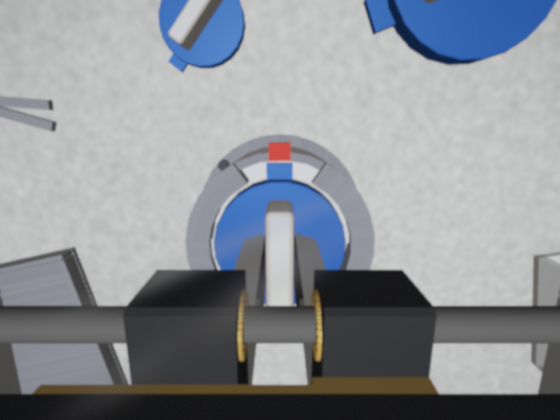

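The lug (280,171) is centred in the slot at the red block (280,150). Now I'll lift.

Run:
```python
from h import *
p=np.array(get_position())
print("guard",movel([p[0],p[1],p[2]+.03],feed=.05,guard=8),get_ft_force(),get_width())
if get_position()[2]>p[2]+.028:
    movel([p[0],p[1],.22],feed=.12)
    move_to([.600,-.017,.22],down(np.radians(93)))
    im,d=get_image("side");cv2.imwrite("pics/s1.png",im[:,:,::-1])
    p,q=get_position(),get_eef_rot();im,d=get_image("wrist");cv2.imwrite("pics/w3.png",im[:,:,::-1])
    print(p,get_width(),get_ft_force(),get_t())
```

```text
guard False [-0.0663872  -0.23394939 -2.49409653] 0.013836524625024407
[ 0.59983994 -0.01580321  0.21981333] 0.01357307106633849 [-0.24896993 -0.13726036 -1.70237125] 9.3333
```

```bash
cd pics; python3 -c "
import cv2;a=cv2.imread('s1.png');b=cv2.imread('w3.png');cv2.imwrite('m.png',cv2.resize(cv2.hconcat([a,b]),(800,300),interpolation=cv2.INTER_AREA))"
```

```text
(no output)
```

View pics/m.png

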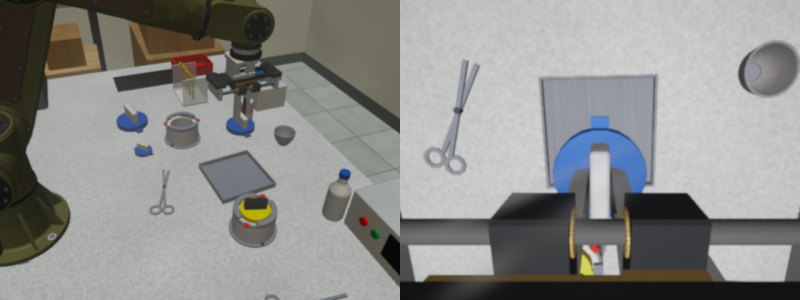

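The lid is off its pot and in the gripper. The tray corners are visible in the wrist half at about (541,77), (656,75), (655,185) and (549,185). I'll cross-check the tray position with these, then lower.

Run:
```python
from h import *
p,q=get_position(),get_eef_rot()
c=np.array([(541,77),(656,75),(655,185),(549,185)],float);c[:,0]-=400;c/=800/1120
P=onplane(cam("wrist",p,q),c,.018)[:,:2];print(P.round(3),P.mean(0),[np.linalg.norm(P[i]-P[i-1]).round(3) for i in range(4)])
t=P.mean(0);t0=np.array([.600,-.017])
assert np.linalg.norm(t-t0)<.02
t=(t+t0)/2
movel([*t,.075],feed=.12); f=get_ft_force()
print(movel([*t,.043],feed=.025,guard=3),get_position(),get_ft_force(),get_t())
```

```text
[[ 0.512  0.063]
 [ 0.674  0.075]
 [ 0.691 -0.09 ]
 [ 0.525 -0.1  ]] [ 0.60031089 -0.01307517] [np.float64(0.163), np.float64(0.162), np.float64(0.166), np.float64(0.166)]
True [ 0.60004441 -0.01503197  0.04511536] [-1.13514172  0.47783325  5.12814166] 11.7833
```

Contact came at TCP z = 0.0451, exactly the expected floor height. Now I'll release, retreat and check.

Run:
```python
from h import *
command_gripper(.045); p=get_position()
movel([p[0],p[1],.25],feed=.12); wait(.5)
p,q=get_position(),get_eef_rot();im,d=get_image("wrist");im2,_=get_image("side")
cv2.imwrite("pics/end.png",cv2.resize(cv2.hconcat([im2,im])[:,:,::-1],(800,300),interpolation=cv2.INTER_AREA))
r=lidmeas(p,q,im,d,(.6,-.015),.004);print({k:np.round(r[k],3) for k in("bar","barsize","barz","discz")},get_t())
```

```text
{'bar': array([599.682, -15.877]), 'barsize': array([13.759, 55.273]), 'barz': np.float64(0.047), 'discz': np.float64(0.018)} 14.9167
```

View pics/end.png

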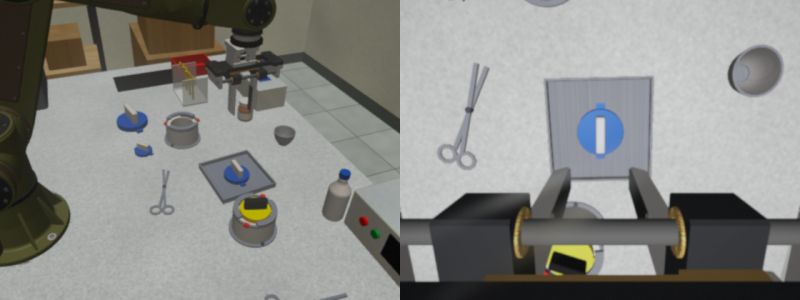

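The lid lies flat, handle up, in the middle of the tray at (600,130). The bar top is at z = 0.047 and the yellow lid is still on its pot.

```bash
python3 -c "
from rig import *
print(job_done())"
```

```text
the job is handed in; nothing more can be done
None
```

I turned the blue lid to its slots, lifted it off and set it flat, handle up, in the middle of the tray; the yellow lid is still on its pot, and I handed the job in at about 15 s of the 42 s allowed.

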